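# Hold the dish incubator's sprung lid open

### The job

Get the small bench-top incubator ready for a colleague to take a dish out: with the lid still shut, lift the loose black port cap off the lid (it would tumble off when the lid tilts) and stand it upright, knob up, in the shallow blue tray, and let go of it. Then raise the spring-closed lid by its bar handle to 60 degrees open and finish while still holding the handle there, because the lid springs shut when let go; leave the slide box, the closed dish and the black-capped can where they are.

Things in the scene. Friction and masses are not known exactly. Their poses are not given: they have to be found in the camera images.
- incubator: White box-shaped dish incubator, fixed to the table, 156 (x) x 190 (y) x 56 mm high without the lid. Origin: centre of its underside, on the table. Its front (a small dark display and the lid's handle) faces its own -x, the hinges are along its +x edge; z up. The shut lid is a flat plate whose top lies 66 mm above the origin and whose front edge is at x = -78 mm, flush with the housing's front, with a glass window in its rear part and the port hole near its front.
- lid (a joint): Opening angle of the lid in rad: 0 shut (at the start), 1.047 = 60 degrees, stop at 1.75. The lid is hinged along the incubator's rear edge and its front rises as it opens, rotating about the incubator's own y axis. A spring and its weight always pull it shut: about 2.5 to 4 N at the handle, at every angle.
- lid_hinge (a point): Point on the lid's hinge axis, at its middle; the axis runs along the incubator's y, 82 mm behind the incubator's origin and 62 mm above the table.
- lid_handle (a point): Middle of the lid's straight steel bar handle: a round bar 10 mm thick, parallel to the hinge axis, 194 mm from it and level with it when shut (62 mm above the table). The bar is 122 mm long, joined to the lid's front edge by two 10 mm wide posts 56 mm either side of the middle; between the bar and the lid's front edge is a free gap of 29 mm, open above and below. Moves with the lid. The bar is smooth and can turn between the fingers as the lid swings.
- port (a point): Middle of the port in the shut lid, at the lid's top face, 66 mm above the table: a through hole 30 mm across, 48 mm in front of the incubator's origin.
- cap: Loose black plastic port cap, 50 g or so, 45 mm tall, round about its z axis. Origin: centre of its underside. From below: spigot 28 mm across and 10 mm high, flange 38 mm across and 5 mm thick, grip knob 22 mm across and 30 mm high (15 to 45 mm above the origin). At the start the spigot sits in the lid's port, the flange on the lid's top face, the origin 56 mm above the table.
- tray: Shallow empty blue tray lying loose on the table, 68 (x) x 120 (y) x 16 mm high; floor 2 mm thick, flat and 56 x 108 mm inside the walls. Origin: centre of its underside, z up.
- slide_box: Red slide box lying loose near the front edge of the table, 35 x 84 x 28 mm, origin at the centre of its underside. Leave it alone.
- dish_60: Closed clear culture dish, 61 mm across and 14 mm high, loose near the front edge of the table, origin at the centre of its underside. Leave it alone.
- objective_can: White can with a black screw cap, 41 mm across and 66 mm high, standing loose behind the incubator and tray, origin at the centre of its underside. Leave it alone.
There are look-alikes about, which are no part of the job. Leave any orange look-alike of the cap alone. Of the things that look like the tray, the larger one is meant.

How it is judged:
On the way, in this order (a step that is already met when the one before it is completed fails the run):
1. the cap is lifted clear of the port while the lid stays shut (z of cap in the frame of incubator above 0.069 m and value of joint lid below 0.1 rad), for 0.1 s.
2. the cap stands upright in the tray, let go, the lid still shut (x of cap in the frame of tray between -0.025 and 0.025 m and y of cap in the frame of tray between -0.055 and 0.055 m and z of cap in the frame of tray below 0.008 m and angle between cap's own z axis and vertical below 0.15 rad and linear speed of cap below 0.03 m/s and contact force between the fingers and cap below 0.1 N and value of joint lid below 0.1 rad), for 0.2 s.
At the end, for the whole second after the job is handed in: The fingers hold the lid by its bar handle (contact over 1 N, grasp point within 70 mm of the handle's middle), still, at 55 to 65 degrees open, and the cap stands at rest and upright (within 0.15 rad) on the tray's floor (value of joint lid between 0.96 and 1.134 rad and velocity of joint lid between -0.05 and 0.05 rad/s and contact force between the fingers and incubator above 1 N and distance between the grasp point and lid_handle below 0.07 m and x of cap in the frame of tray between -0.025 and 0.025 m and y of cap in the frame of tray between -0.055 and 0.055 m and z of cap in the frame of tray below 0.008 m and angle between cap's own z axis and vertical below 0.15 rad and linear speed of cap below 0.02 m/s); the arm keeps its last pose, push and grip.
It fails at once if the slide box, the closed dish or the can is shifted by more than 20 mm (distance of any of slide_box, dish_60, objective_can from where it was at the start of the episode above 0.02 m).
It also fails if it takes over 59 s, if anything falls off the work surface, if the arm or the gripper's body presses on something with over 40 N, if the wrist force passes 120 N, or if a joint passes its speed limit or range.

### The arm

A 6-joint arm with a two-finger parallel gripper is mounted at the origin on a cart in front of the work surface, level with it; the furniture and walls round the work are solid. World frame = base frame: x ahead of the robot, y to its left, z up, the work surface at z = 0. Lengths are in m, angles in rad, forces in N, time in s.
With the tool pointing down it reaches from about 0.35 to 0.875 m from the base axis. Payload 4.2 kg.
Tool frame: the origin (TCP) lies at the very end of the fingers, on their centre line; the grasp point (between the pads) lies 19 mm behind it; z points along the fingers, y is the line along which they close (so a half turn about z gives the same grasp; the last joint's range is limited). The gripper opens to 87 mm and grips with 3 to 60 N. Pads are 19 mm wide; open, the fingers measure 117 mm over their backs; the gripper's body (75 mm by 190 mm) begins 51 mm behind the grasp point.
Start: joints at [-0.992, 0.385, 0.008, 0, -1.194, -0.259], TCP at [0.197, -0.593, 0.223] pointing down, gripper open.
Joint ranges: [-3.14, 3.14], [-1.21, 2.06], [-1.07, 1.41], [-3.16, 2.05], [-2.99, -0.16], [-3.1, 3.1]. Speed limits (rad/s): [2.79, 2.79, 3.14, 3.14, 3.14, 3.14].

### API

Orientations are given as a unit quaternion [x, y, z, w].
In Python, from station import robot gives the robot as it stands.
- The arm moves only by the tool jog_arm, never from a script. Its argument "rows" is a list that holds one entry, the list of rows, each a list of 4 numbers: the shift along the tool's x, y, z normalised to -1 to 1, where 1 is 0.1 m, then the turn about the tool's z normalised to -1 to 1, where 1 is 30 degrees. A call has 1 to 8 rows; each row is the pose to reach, as a shift and turn from the pose commanded when the call began, along the tool's axes at that moment; what a row does not reach only later rows make up. A row lasts 1/8 s, in which the tool goes at most 62.5 mm and 10.7 degrees, less where a joint would pass 70% of its speed; a pose out of reach is approached as far as the arm can. A call with a number of a shift or a turn outside -1 to 1 is refused whole. A call with a gripper value outside its range is refused whole. "grip" is the opening, from -1 (shut) to 1 (fully open), set as the call begins (left out, the last holds). The fingers move at their own pace and stop on an object; "grip_force" is the grip in N (left out, the last holds). Time passes only in rows, so rows that repeat a pose let the fingers close. It gives the time, the measured TCP pose, the force, the opening and the grip force at its end, in the units of the state.
- robot.observe(): the state, without advancing time (a new reading comes with each control period).
- robot.read_camera(name): name is "scene" or "top" or "wrist"; returns a dict with "img" (400x640x3 uint8, blue, green, red), "range_z" (400x640 float32, m along the optical axis (not along the pixel's ray), 0 where there is no reading), "fx", "fy", "cx", "cy" (pixels), "rvec" (rotation vector, rad) and "tvec" (3), from world to camera coordinates, as OpenCV has them; the wrist camera has in their place "T_tool_cam" (4x4, takes a point from camera to tool coordinates, whose origin is the TCP and whose axes are the flange's). Camera axes: x right, y down, z forward; pixel columns grow to the right and rows downward; lengths in m; the calibration is good to about 2 mm. A picture is of the moment at which its call begins: read the wrist's pose just before it.
- robot.job_done(): hands the job in; it is judged then, once.
Trained networks look in a picture, given as the dict that the camera call returned (one of the last four; its "shot" number tells which), for a name from the list of things; names that differ only in an ending like _2 or _b are one class to them, and where a whole thing is asked for, a point or a joint stands for the part that bears it (a point fixed in the world has none). Each returns a list of dicts, best first, with "score" (0 to 1); they miss things now and then, are a little off and sometimes report something else, mostly with a low value. They report only what shows in the picture. A call takes as long as a camera call. They do not tell look-alikes from the thing itself.
- robot.search_frame(picture, thing): "centre" ([column, row] in pixels, amid what is visible of it).
The state is a dict: "time_s": time; "joints": joint angles; "dq": joint speeds; "effort": joint torques, N m; "tcp_pos": TCP position; "tcp_rot": TCP orientation; "contact_force": force on the tool from outside, world axes, zero at the start; "torque": the same for the moment, N m; "width": opening from 0.0 (shut) to 1.0 (fully open); "grasp_force": force on a finger pad.
Only numpy, scipy, OpenCV 4.12 (cv2) and the standard library are available. Lean on these libraries where they do the work, as an engineer would, in place of code of your own. Each camera call takes 0.05 s, during which the arm holds its last target. There are 200 camera calls.

## Working session

There is one attempt and no reset: what is moved stays moved. The work goes in short steps, Python scripts to look and compute and a tool call to move; the robot and the scene stay as the last step left them, time stands still between calls to the robot, and variables do not carry over. Pictures are saved under pics/ and viewed, at most 10 in all, crops included, and the job is handed in when it is done.

Besides the shell and the picture viewer there is one more tool, called after "Emit:" as a command line: name --argument value ..., lists and objects as JSON in quotes. jog_arm: Moves the arm, as the interface text tells. Its arguments: {"type":"object","properties":{"rows":{"type":"array"},"grip":{"type":"number"},"grip_force":{"type":"number"}},"required":["rows"]}

```bash
ls; mkdir -p pics; cat > h.py <<'E'
import numpy as np, cv2
from station import robot
from scipy.spatial.transform import Rotation as R
def pose():
    s=robot.observe(); T=np.eye(4); T[:3,:3]=R.from_quat(s["tcp_rot"]).as_matrix(); T[:3,3]=s["tcp_pos"]; return T
def shot(n):
    T=pose(); p=robot.read_camera(n)
    if n=="wrist": M=T@p["T_tool_cam"]
    else:
        M=np.eye(4); r=cv2.Rodrigues(np.array(p["rvec"],float))[0]; M[:3,:3]=r.T; M[:3,3]=-r.T@np.array(p["tvec"],float).ravel()
    p["M"]=M; return p
def cloud(p):
    z=p["range_z"]; v,u=np.mgrid[:z.shape[0],:z.shape[1]]
    c=np.stack([(u-p["cx"])/p["fx"]*z,(v-p["cy"])/p["fy"]*z,z],-1)
    w=c@p["M"][:3,:3].T+p["M"][:3,3]; w[z<=0]=np.nan; return w
def find(p,n): return [(np.round(d["centre"]).astype(int).tolist(),round(d["score"],2)) for d in robot.search_frame(p,n)]
E
python3 - <<'E'
from h import *
s=robot.observe(); print(s)
for n in("top","scene"):
    p=shot(n); cv2.imwrite(f"pics/{n}1.png",p["img"]); w=cloud(p)
    for t in("cap","tray","incubator","lid_handle","slide_box","dish_60","objective_can"):
        print(n,t,[(c,sc,np.round(w[c[1],c[0]],3).tolist()) for c,sc in find(p,t)])
E
```

```text
pics
{'time_s': 0.0, 'joints': array([-9.92392054e-01,  3.85570567e-01,  6.59970188e-03, -4.93511369e-04,
       -1.19396980e+00, -2.58609224e-01]), 'dq': array([-0.00072752,  0.00088805,  0.00027472,  0.00085736,  0.00212119,
        0.00103301]), 'effort': array([-2.58158880e-04, -3.90661597e+01,  1.87407428e+01,  4.21998605e+00,
        1.10066874e-02, -2.10682438e-04]), 'tcp_pos': array([ 0.196313  , -0.59273119,  0.22144172]), 'tcp_rot': array([-1.59127059e-01,  9.87257503e-01,  1.07284311e-03, -2.26174171e-04]), 'contact_force': array([ 0.5499271 ,  0.21198838, -0.0288066 ]), 'torque': array([-0.01425624, -0.02375668,  0.03046439]), 'grasp_force': 0.0, 'width': 1.0013164972535515}
top cap [([231, 210], 0.59, [0.537, 0.148, 0.101]), ([209, 282], 0.45, [0.368, 0.204, 0.048])]
top tray [([374, 198], 0.97, [0.58, -0.199, 0.002]), ([322, 154], 0.71, [0.693, -0.064, -0.001])]
top incubator [([239, 196], 0.72, [0.573, 0.136, 0.068])]
top lid_handle [([236, 193], 0.7, [0.58, 0.143, 0.067])]
top slide_box [([325, 276], 0.87, [0.383, -0.074, 0.03])]
top dish_60 [([251, 274], 0.92, [0.385, 0.109, 0.014])]
top objective_can [([292, 115], 0.58, [0.776, 0.013, 0.065])]
scene cap [([356, 306], 0.9, [0.361, 0.218, 0.03]), ([291, 237], 0.8, [0.531, 0.163, 0.089])]
scene tray [([286, 203], 0.78, [0.697, -0.077, 0.003]), ([341, 193], 0.56, [0.589, -0.204, 0.005])]
scene incubator [([272, 250], 0.73, [0.557, 0.194, 0.067])]
scene lid_handle [([278, 236], 0.73, [0.575, 0.145, 0.066])]
scene slide_box [([394, 231], 0.77, [0.38, -0.051, 0.03])]
scene dish_60 [([365, 275], 0.83, [0.386, 0.113, 0.015]), ([238, 198], 0.54, [0.777, 0.028, 0.047])]
scene objective_can [([240, 199], 0.84, [0.776, 0.021, 0.041])]
```

View pics/top1.png

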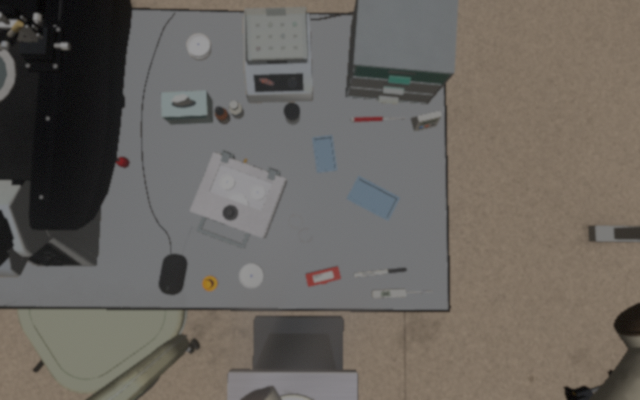

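```bash
python3 - <<'E'
from h import *
p=shot("top"); w=cloud(p)
cv2.imwrite("pics/crop1.png",cv2.resize(p["img"][90:310,170:430],None,fx=3,fy=2.7,interpolation=cv2.INTER_CUBIC)[:600,:800])
x,y,z=w[...,0],w[...,1],w[...,2]
lid=(z>.058)&(z<.073)&(x>.4)&(x<.75)&(y>0)&(y<.3)
n,l,st,_=cv2.connectedComponentsWithStats(lid.astype(np.uint8))
m=l==1+np.argmax(st[1:,4])
r=cv2.minAreaRect(w[m][:,:2].astype(np.float32)); print("lid",r,np.median(z[m])); print(cv2.boxPoints(r))
k=(z>.09)&(z<.125)&(x>.47)&(x<.6)&(y>.08)&(y<.22); print("cap top",w[k].min(0),w[k].max(0),np.median(w[k],0),k.sum())
h=p["img"].astype(int); blue=(h[...,0]>h[...,2]+50)&(z<.03)&(x>.3)&(x<.85)
n,l,st,_=cv2.connectedComponentsWithStats(blue.astype(np.uint8))
for i in range(1,n):
    if st[i,4]>50: print("tray",cv2.minAreaRect(w[l==i][:,:2].astype(np.float32)),st[i],np.median(h[l==i],0))
k=(z>.05)&(z<.08)&(x>.7)&(x<.85)&(y<.08)&(y>-.05); print("can",np.median(w[k],0))
E
```

```text
lid ((0.5660685896873474, 0.14463376998901367), (0.18877778947353363, 0.20486702024936676), 70.50409698486328) 0.06716583945000032
[[0.43800676 0.08984273]
 [0.63112783 0.02147053]
 [0.6941304  0.1994248 ]
 [0.50100935 0.267797  ]]
cap top [0.52501997 0.14534373 0.09504034] [0.54413713 0.1659844  0.10737873] [0.53431844 0.15455799 0.10210734] 76
can [0.80044107 0.01790226 0.0654537 ]
```

The top view shows the incubator at (238,195), with its handle towards the robot at (223,236).
- **Cap candidates:** the black one on the lid at (231,212) and the orange look-alike at (209,283). I choose the black one.
- **Tray candidates:** the larger at (374,198) and the smaller at (324,154). I choose the larger.

Next I check both choices in the crop.

View pics/crop1.png

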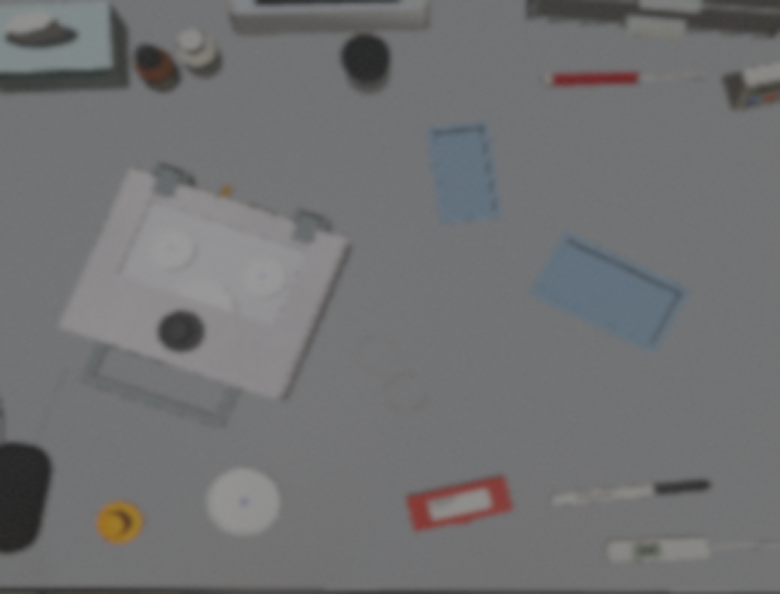

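```bash
python3 - <<'E'
from h import *
p=shot("top"); w=cloud(p); h=p["img"].astype(int)
print(h[198,374],h[154,324],h[198,330])
b=(h[...,0]>h[...,2]+25)
n,l,st,_=cv2.connectedComponentsWithStats(b.astype(np.uint8))
for i in range(1,n):
    if st[i,4]>300: print("tray",st[i],cv2.minAreaRect(w[(l==i)&np.isfinite(w[...,0])][:,:2].astype(np.float32)))
T=pose(); print("tool x",T[:3,0],"y",T[:3,1])
E
```

```text
[125 113  98] [124 112  98] [117 115 115]
tray [315 140  18  30 309] ((0.6907821893692017, -0.06951694935560226), (0.0799071192741394, 0.03925434499979019), 12.706926345825195)
tray [349 181  45  36 787] ((0.5785738825798035, -0.19026952981948853), (0.10593090206384659, 0.055476631969213486), 63.101806640625)
tool x [-9.49311090e-01 -3.14338116e-01 -4.80417598e-05] y [-3.14338115e-01  9.49311092e-01 -3.11062923e-05]
```

The crop confirms the black cap on the lid and the larger blue tray on the right. Now I'll move above the cap.

Emit:
jog_arm --rows '[[[-0.31, 0.33, 0, 0], [-0.62, 0.67, 0, 0], [-0.93, 1, 0, 0]]]'

```text
time_s: 1.27
tcp_pos: [0.2537, -0.468, 0.2226]
tcp_rot: [-0.159, 0.987, -0.0, 0.0]
contact_force: [0.2, -1.1, 0.6]
width: 1.0
grasp_force: 0.0
```

Emit:
jog_arm --rows '[[[-0.31, 0.33, 0, 0], [-0.62, 0.67, 0, 0], [-0.93, 1, 0, 0]]]'

```text
time_s: 1.65
tcp_pos: [0.3107, -0.3437, 0.2228]
tcp_rot: [-0.159, 0.987, -0.0, 0.0]
contact_force: [0.2, 0.2, -0.2]
width: 1.005
grasp_force: 0.0
```

Emit:
jog_arm --rows '[[[-0.31, 0.33, 0, 0], [-0.62, 0.67, 0, 0], [-0.93, 1, 0, 0]]]'

```text
time_s: 2.02
tcp_pos: [0.3676, -0.2194, 0.2229]
tcp_rot: [-0.159, 0.987, -0.0, 0.0]
contact_force: [-0.2, 0.2, 0.7]
width: 0.997
grasp_force: 0.0
```

Emit:
jog_arm --rows '[[[-0.31, 0.33, 0, 0], [-0.62, 0.67, 0, 0], [-0.93, 1, 0, 0]]]'

```text
time_s: 2.4
tcp_pos: [0.4244, -0.0951, 0.223]
tcp_rot: [-0.159, 0.987, -0.0, 0.001]
contact_force: [0.1, 0.0, 0.3]
width: 1.003
grasp_force: 0.0
```

Emit:
jog_arm --rows '[[[-0.31, 0.33, 0, 0], [-0.62, 0.67, 0, 0], [-0.93, 1, 0, 0]]]'

```text
time_s: 2.78
tcp_pos: [0.4812, 0.0291, 0.2229]
tcp_rot: [-0.159, 0.987, 0.0, 0.0]
contact_force: [-0.1, -0.4, 0.2]
width: 0.997
grasp_force: 0.0
```

Emit:
jog_arm --rows '[[[-0.31, 0.33, 0, 0], [-0.62, 0.67, 0, 0], [-0.93, 1, 0, 0], [-0.93, 1, 0, 0]]]'

```text
time_s: 3.28
tcp_pos: [0.5385, 0.1541, 0.2219]
tcp_rot: [-0.161, 0.987, -0.0, -0.0]
contact_force: [-0.8, -0.4, 0.1]
width: 0.998
grasp_force: 0.0
```

Emit:
jog_arm --rows '[[[0, 0, 0, -0.33], [0, 0, 0, -0.67], [0, 0, 0, -1], [0, 0, 0, -1]]]'

```text
time_s: 3.78
tcp_pos: [0.5373, 0.151, 0.2227]
tcp_rot: [-0.408, 0.913, 0.0, -0.0]
contact_force: [-0.1, 0.4, -0.2]
width: 1.002
grasp_force: 0.0
```

Emit:
jog_arm --rows '[[[0, 0, 0, -0.3], [0, 0, 0, -0.6], [0, 0, 0, -0.74], [0, 0, 0, -0.74]]]'

```text
time_s: 4.28
tcp_pos: [0.5374, 0.1513, 0.2226]
tcp_rot: [-0.576, 0.818, 0.0, -0.0]
contact_force: [1.2, 0.8, 0.1]
width: 1.002
grasp_force: 0.0
```

```bash
python3 - <<'E'
from h import *
T=pose(); p=shot("wrist"); w=cloud(p); cv2.imwrite("pics/w1.png",p["img"])
x,y,z=w[...,0],w[...,1],w[...,2]
print("cam",p["M"][:3,3],"toolx",T[:3,0],"tooly",T[:3,1],"tcp",T[:3,3])
for t in("cap","lid_handle"): print(t,[(c,s,np.round(w[c[1],c[0]],3)) for c,s in find(p,t)])
k=(z>.092)&(z<.112)&(np.hypot(x-.535,y-.155)<.04)
print("cap top",k.sum(),w[k].min(0),w[k].max(0),np.median(w[k],0))
m=(z>.062)&(z<.071); r=cv2.minAreaRect(w[m][:,:2].astype(np.float32)); print(r,cv2.boxPoints(r))
E
```

```text
cam [0.51437762 0.0851418  0.38518701] toolx [-3.36868538e-01 -9.41551692e-01  2.64264008e-06] tooly [-9.41551691e-01  3.36868538e-01  3.88798793e-05] tcp [0.53740252 0.15130124 0.22264728]
cap [([491, 175], 0.8, array([0.374, 0.202, 0.044])), ([328, 190], 0.62, array([0.532, 0.148, 0.101]))]
lid_handle [([282, 162], 0.73, array([0.566, 0.115, 0.064]))]
cap top 501 [0.52512406 0.14180527 0.09207104] [0.54636484 0.16325963 0.10315702] [0.53563097 0.15169496 0.10092258]
((0.6555269360542297, 0.10091574490070343), (0.1682303547859192, 0.39817002415657043), 70.32235717773438) [[ 0.43974417  0.08875021]
 [ 0.8146618  -0.04532474]
 [ 0.8713097   0.11308128]
 [ 0.49639207  0.24715623]]
```

View pics/w1.png

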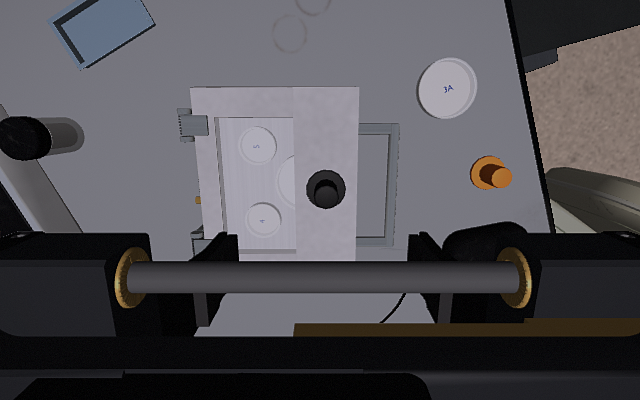

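The wrist view shows the black cap at (326,190) directly under the TCP. The lid and handle at (378,185) line up with the tool axes. Next: descend and grip.

Emit:
jog_arm --rows '[[[0, 0, 0.33, 0], [0, 0, 0.67, 0], [0, 0, 1, 0], [0, 0, 1, 0]]]'

```text
time_s: 4.92
tcp_pos: [0.5359, 0.1507, 0.1202]
tcp_rot: [-0.577, 0.817, 0.0, -0.003]
contact_force: [-0.4, 0.5, 0.9]
width: 0.996
grasp_force: 0.0
```

Emit:
jog_arm --rows '[[[0, 0, 0.15, 0], [0, 0, 0.3, 0], [0, 0, 0.44, 0], [0, 0, 0.44, 0]]]'

```text
time_s: 5.42
tcp_pos: [0.5368, 0.1513, 0.0772]
tcp_rot: [-0.577, 0.817, 0.0, -0.001]
contact_force: [-0.7, -0.2, 0.2]
width: 0.999
grasp_force: 0.0
```

Emit:
jog_arm --rows '[[[0, 0, 0, 0], [0, 0, 0, 0], [0, 0, 0, 0], [0, 0, 0, 0], [0, 0, 0, 0], [0, 0, 0, 0], [0, 0, 0, 0], [0, 0, 0, 0]]]' --grip -1 --grip_force 15

```text
time_s: 6.42
tcp_pos: [0.5364, 0.1518, 0.0786]
tcp_rot: [-0.577, 0.817, 0.001, -0.001]
contact_force: [-4.1, 1.9, 3.2]
width: 0.247
grasp_force: 15.0
```

Cap gripped. Next: lift and carry it to the tray.

Emit:
jog_arm --rows '[[[0, 0, -0.15, 0], [0, 0, -0.4, 0], [0, 0, -0.7, 0], [0, 0, -1, 0], [0, 0, -1, 0]]]'

```text
time_s: 7.05
tcp_pos: [0.5397, 0.1524, 0.1823]
tcp_rot: [-0.577, 0.816, -0.001, 0.004]
contact_force: [-0.1, -0.6, -0.6]
width: 0.247
grasp_force: 15.0
```

Emit:
jog_arm --rows '[[[0.2, -0.1, 0, 0], [0.5, -0.25, 0, 0], [0.77, -0.39, 0, 0]]]'

```text
time_s: 7.42
tcp_pos: [0.5484, 0.065, 0.178]
tcp_rot: [-0.577, 0.816, 0.0, -0.0]
contact_force: [0.2, 0.0, -1.1]
width: 0.247
grasp_force: 15.0
```

Emit:
jog_arm --rows '[[[0.25, -0.13, 0, 0], [0.5, -0.25, 0, 0], [0.77, -0.39, 0, 0]]]'

```text
time_s: 7.8
tcp_pos: [0.5595, -0.0205, 0.1779]
tcp_rot: [-0.577, 0.816, 0.0, -0.0]
contact_force: [0.6, 0.5, 0.3]
width: 0.249
grasp_force: 15.0
```

Emit:
jog_arm --rows '[[[0.25, -0.13, 0, 0], [0.5, -0.25, 0, 0], [0.77, -0.39, 0, 0]]]'

```text
time_s: 8.18
tcp_pos: [0.5705, -0.1061, 0.1779]
tcp_rot: [-0.577, 0.817, 0.0, -0.0]
contact_force: [1.3, 0.2, -1.2]
width: 0.248
grasp_force: 15.0
```

Emit:
jog_arm --rows '[[[0.25, -0.13, 0, 0], [0.5, -0.25, 0, 0], [0.77, -0.39, 0, 0], [0.77, -0.39, 0, 0], [0.77, -0.39, 0, 0]]]'

```text
time_s: 8.8
tcp_pos: [0.5815, -0.1904, 0.1779]
tcp_rot: [-0.577, 0.817, 0.0, -0.0]
contact_force: [0.0, 0.0, 0.5]
width: 0.246
grasp_force: 15.0
```

```bash
python3 - <<'E'
from h import *
T=pose(); p=shot("wrist"); w=cloud(p); h=p["img"].astype(int); cv2.imwrite("pics/w2.png",p["img"])
def tray(p,w,h):
    b=(h[...,0]>h[...,2]+25)&(w[...,2]<.03)
    n,l,st,_=cv2.connectedComponentsWithStats(b.astype(np.uint8))
    for i in range(1,n):
        if st[i,4]>600: print(st[i],cv2.minAreaRect(w[l==i][:,:2].astype(np.float32)))
tray(p,w,h); print("tcp",T[:3,3])
q=shot("scene"); print("scene"); tray(q,cloud(q),q["img"].astype(int))
E
```

```text
[ 281  113   85  121 6897] ((0.580692708492279, -0.19629457592964172), (0.11948998272418976, 0.07009800523519516), 62.896297454833984)
tcp [ 0.58153938 -0.19043375  0.17793779]
scene
```

View pics/w2.png

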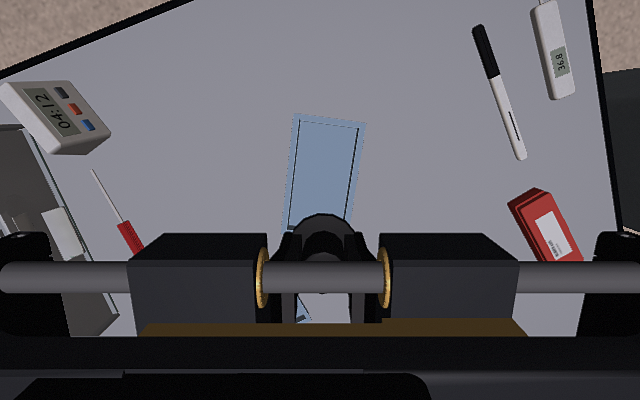

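The wrist view shows the tray, spanning (290–365, 113–235), under the gripped cap. Its centre measures (0.581, -0.196), so the cap is 6 mm off. I'll lower it with that correction.

Emit:
jog_arm --rows '[[[0.06, 0, 0.25, 0], [0.06, 0, 0.5, 0], [0.06, 0, 0.75, 0], [0.06, 0, 1, 0], [0.06, 0, 1, 0]]]'

```text
time_s: 9.52
tcp_pos: [0.5785, -0.1953, 0.0767]
tcp_rot: [-0.578, 0.816, 0.002, -0.002]
contact_force: [0.2, -0.1, -0.1]
width: 0.248
grasp_force: 15.0
```

Emit:
jog_arm --rows '[[[0, 0, 0.15, 0], [0, 0, 0.3, 0], [0, 0, 0.42, 0], [0, 0, 0.48, 0], [0, 0, 0.52, 0], [0, 0, 0.53, 0], [0, 0, 0.53, 0]]]'

```text
time_s: 10.4
tcp_pos: [0.5802, -0.1964, 0.0259]
tcp_rot: [-0.577, 0.817, -0.0, 0.0]
contact_force: [0.6, -0.3, -0.3]
width: 0.248
grasp_force: 15.0
```

Emit:
jog_arm --rows '[[[0, 0, 0.01, 0], [0, 0, 0.015, 0], [0, 0, 0.015, 0]]]'

```text
time_s: 10.78
tcp_pos: [0.5804, -0.1964, 0.0253]
tcp_rot: [-0.577, 0.816, -0.0, 0.0]
contact_force: [-1.4, 0.6, 4.9]
width: 0.248
grasp_force: 15.0
```

Emit:
jog_arm --rows '[[[0, 0, 0, 0], [0, 0, 0, 0], [0, 0, 0, 0], [0, 0, 0, 0], [0, 0, 0, 0], [0, 0, 0, 0], [0, 0, 0, 0], [0, 0, 0, 0]]]' --grip 0.5

```text
time_s: 11.78
tcp_pos: [0.58, -0.1963, 0.0241]
tcp_rot: [-0.577, 0.817, -0.0, 0.0]
contact_force: [-0.7, -0.4, 1.1]
width: 0.75
grasp_force: 0.0
```

Emit:
jog_arm --rows '[[[0, 0, -0.1, 0], [0, 0, -0.3, 0], [0, 0, -0.6, 0], [0, 0, -1, 0], [0, 0, -1, 0]]]'

```text
time_s: 12.4
tcp_pos: [0.5826, -0.1968, 0.1289]
tcp_rot: [-0.578, 0.816, -0.003, 0.003]
contact_force: [0.3, -0.1, -0.3]
width: 0.749
grasp_force: 0.0
```

```bash
python3 - <<'E'
from h import *
for n in("top","wrist"):
    p=shot(n); w=cloud(p); d=np.hypot(w[...,0]-.581,w[...,1]+.196)<.05
    k=d&(w[...,2]>.038)&(w[...,2]<.055); print(n,k.sum(),w[k].min(0),w[k].max(0),np.median(w[k],0))
    cv2.imwrite(f"pics/{n}3.png",p["img"])
E
```

```text
top 16 [ 0.57037471 -0.20226095  0.04493092] [ 0.58300651 -0.18446612  0.04988742] [ 0.576625   -0.19928212  0.04843307]
wrist 686 [ 0.57045267 -0.206846    0.03803173] [ 0.59193803 -0.18545661  0.04980407] [ 0.58079198 -0.19731925  0.04758719]
```

The cap stands upright in the tray: centre (0.581, -0.196), top at 47.6 mm. Next: go above the handle.

Emit:
jog_arm --rows '[[[-0.25, 0.18, -0.3, 0], [-0.5, 0.37, -0.6, 0], [-0.78, 0.56, -0.7, 0]]]' --grip -0.45

```text
time_s: 12.88
tcp_pos: [0.5531, -0.1035, 0.1949]
tcp_rot: [-0.577, 0.817, -0.0, 0.0]
contact_force: [-0.1, 0.2, -0.4]
width: 0.493
grasp_force: 0.0
```

Emit:
jog_arm --rows '[[[-0.25, 0.18, 0, 0], [-0.5, 0.37, 0, 0], [-0.78, 0.56, 0, 0]]]'

```text
time_s: 13.25
tcp_pos: [0.5252, -0.0112, 0.1929]
tcp_rot: [-0.577, 0.817, 0.001, -0.001]
contact_force: [1.3, -0.1, 1.4]
width: 0.283
grasp_force: 0.0
```

Emit:
jog_arm --rows '[[[-0.25, 0.18, 0, 0], [-0.5, 0.37, 0, 0], [-0.78, 0.56, 0, 0]]]'

```text
time_s: 13.62
tcp_pos: [0.4985, 0.0809, 0.1929]
tcp_rot: [-0.577, 0.817, 0.0, -0.001]
contact_force: [-1.2, 0.3, 0.1]
width: 0.274
grasp_force: 0.0
```

Emit:
jog_arm --rows '[[[-0.25, 0.18, 0, 0], [-0.5, 0.37, 0, 0], [-0.78, 0.56, 0, 0], [-0.78, 0.56, 0, 0], [-0.78, 0.56, 0, 0]]]'

```text
time_s: 14.25
tcp_pos: [0.4723, 0.172, 0.1933]
tcp_rot: [-0.577, 0.816, 0.0, -0.001]
contact_force: [0.3, 0.4, 0.4]
width: 0.277
grasp_force: 0.0
```

```bash
python3 - <<'E'
from h import *
T=pose(); p=shot("wrist"); w=cloud(p); cv2.imwrite("pics/w4.png",p["img"])
q=(w-T[:3,3])@T[:3,:3]; z=w[...,2]
print("tcp",T[:3,3]); print("handle nominal",T[:3,:3].T@(np.array([.4762,.1734,.062])-T[:3,3]))
k=(z>.045)&(z<.075)&(abs(q[...,0])<.15)&(abs(q[...,1])<.15)
# profile along tool y, away from the posts
for xs in(-.08,-.06,-.04,-.02,0,.02,.04):
    m=k&(abs(q[...,0]-xs)<.005); b=np.round(q[...,1][m],3)
    print(xs,np.unique((b/.004).round().astype(int)*4,return_counts=True))
E
```

```text
tcp [0.47232469 0.17203723 0.19328344]
handle nominal [-0.00279152 -0.00335292  0.13127521]
-0.08 (array([], dtype=int64), array([], dtype=int64))
-0.06 (array([-56, -52, -48, -24, -20, -16, -12,  -8,  -4,   0]), array([10, 15,  5,  8, 26, 43, 33, 43, 24, 48]))
-0.04 (array([-152, -148, -144, -140, -136, -132, -128, -124, -120, -116, -112,
       -108, -104, -100,  -96,  -92,  -88,  -84,  -80,  -76,  -72,  -68,
        -64,  -60,  -56,  -52,  -48,  -44,  -40,  -36,   -8,   -4,    0]), array([ 1,  2,  2,  4,  5,  3,  6,  2,  4,  4,  6,  3,  3,  4,  4,  1,  3,
        1,  2,  2,  1,  2,  1,  2, 22, 37, 57, 30, 27, 17, 21, 31, 62]))
-0.02 (array([-152, -148, -144, -140, -136, -132, -128, -124, -120, -116, -112,
       -108, -104, -100,  -96,  -92,  -88,  -84,  -80,  -76,  -72,  -68,
        -64,  -60,  -56,  -52,  -48,  -44,  -40,  -36,   -8,   -4,    0]), array([ 8, 36, 49, 46, 62, 36, 61, 40, 43, 49, 59, 36, 47, 49, 58, 36, 46,
       48, 57, 44, 59, 37, 49, 38, 56, 38, 59, 37, 59, 53, 21, 32, 63]))
0 (array([-152, -148, -144, -140, -136, -132, -128, -124, -120, -116, -112,
       -10
[... 352 characters left out ...]
-128, -124, -120, -116, -112,
       -108, -104, -100,  -96,  -92,  -88,  -84,  -80,  -76,  -72,  -68,
        -64,  -60,  -56,  -52,  -48,  -44,  -40,  -36,   -8,   -4,    0]), array([ 7, 38, 49, 52, 65, 40, 67, 42, 51, 52, 66, 38, 53, 50, 60, 39, 52,
       51, 67, 36, 64, 37, 65, 37, 63, 43, 60, 40, 66, 38, 33, 34, 67]))
0.04 (array([-152, -148, -144, -140, -136, -132, -128, -124, -120, -116, -112,
       -108, -104, -100,  -96,  -92,  -88,  -84,  -80,  -76,  -72,  -68,
        -64,  -60,  -56,  -52,  -48,  -44,  -40,  -36,   -8,   -4,    0]), array([ 5, 43, 57, 57, 70, 39, 72, 43, 56, 57, 70, 42, 55, 55, 70, 38, 59,
       57, 70, 39, 70, 45, 73, 39, 71, 43, 72, 41, 72, 47, 35, 36, 72]))
```

View pics/w4.png

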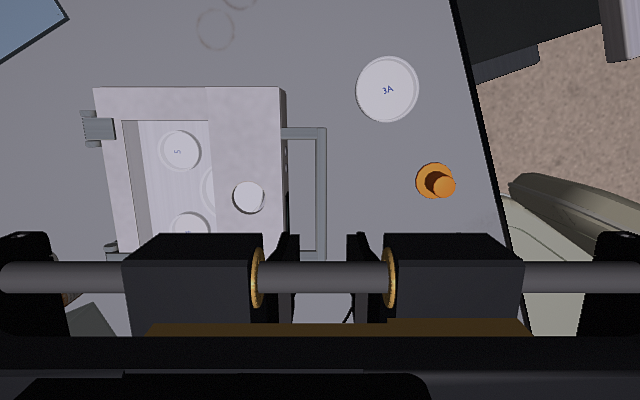

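The view shows the bar at about column 321. The port at (248,197) is empty and the lid shut. The bar sits 3.3 mm to the tool's -y, so I'll correct and descend around it.

Emit:
jog_arm --rows '[[[-0.03, -0.034, 0.2, 0], [-0.03, -0.034, 0.4, 0], [-0.03, -0.034, 0.6, 0], [-0.03, -0.034, 0.8, 0], [-0.03, -0.034, 0.9, 0], [-0.03, -0.034, 0.9, 0], [-0.03, -0.034, 0.9, 0]]]'

```text
time_s: 15.18
tcp_pos: [0.4776, 0.1743, 0.1048]
tcp_rot: [-0.577, 0.817, -0.0, 0.001]
contact_force: [-0.8, -0.1, 0.8]
width: 0.276
grasp_force: 0.0
```

Emit:
jog_arm --rows '[[[0, 0, 0.1, 0], [0, 0, 0.2, 0], [0, 0, 0.3, 0], [0, 0, 0.4, 0], [0, 0, 0.5, 0], [0, 0, 0.53, 0], [0, 0, 0.53, 0]]]'

```text
time_s: 16.05
tcp_pos: [0.477, 0.1742, 0.0508]
tcp_rot: [-0.577, 0.817, -0.0, -0.0]
contact_force: [-1.0, -0.5, 0.2]
width: 0.278
grasp_force: 0.0
```

Emit:
jog_arm --rows '[[[0, 0, 0, 0], [0, 0, 0, 0], [0, 0, 0, 0], [0, 0, 0, 0], [0, 0, 0, 0], [0, 0, 0, 0]]]' --grip -1 --grip_force 35

```text
time_s: 16.8
tcp_pos: [0.4751, 0.1749, 0.051]
tcp_rot: [-0.577, 0.817, 0.001, -0.001]
contact_force: [-7.0, 6.0, 1.6]
width: 0.103
grasp_force: 35.0
```

Emit:
jog_arm --rows '[[[0, -0.004, -0.127, 0], [0, -0.017, -0.253, 0], [0, -0.037, -0.378, 0], [0, -0.066, -0.502, 0], [0, -0.103, -0.624, 0], [0, -0.148, -0.742, 0], [0, -0.2, -0.858, 0], [0, -0.26, -0.97, 0]]]'

```text
time_s: 17.8
tcp_pos: [0.4977, 0.1669, 0.1473]
tcp_rot: [-0.577, 0.817, 0.003, -0.002]
contact_force: [-9.9, 9.6, 1.5]
width: 0.103
grasp_force: 35.0
```

Emit:
jog_arm --rows '[[[0, -0.067, -0.108, 0], [0, -0.141, -0.211, 0], [0, -0.222, -0.309, 0], [0, -0.308, -0.402, 0], [0, -0.401, -0.489, 0], [0, -0.499, -0.569, 0], [0, -0.602, -0.643, 0], [0, -0.71, -0.71, 0]]]'

```text
time_s: 18.8
tcp_pos: [0.5653, 0.143, 0.2221]
tcp_rot: [-0.578, 0.816, 0.002, -0.001]
contact_force: [-12.5, 4.9, 13.9]
width: 0.101
grasp_force: 35.0
```

Emit:
jog_arm --rows '[[[0, 0, 0, 0], [0, 0, 0, 0], [0, 0, 0, 0], [0, 0, 0, 0], [0, 0, 0, 0], [0, 0, 0, 0]]]'

```text
time_s: 19.55
tcp_pos: [0.566, 0.1427, 0.2223]
tcp_rot: [-0.578, 0.816, 0.001, -0.0]
contact_force: [-11.7, 4.3, 14.7]
width: 0.102
grasp_force: 35.0
```

```bash
python3 - <<'E'
from h import *
s=robot.observe(); T=pose(); print(s["tcp_pos"],s["contact_force"],s["grasp_force"],s["width"])
g=T[:3,3]+[0,0,0.011]; hx=np.array([.4762,.1734])+.194*np.array([.9416,-.337])
print("angle", np.degrees(np.arctan2(g[2]-.062,(hx-g[:2])@np.array([.9416,-.337]))))
p=shot("scene"); cv2.imwrite("pics/s5.png",p["img"]); w=cloud(p); wr=shot("wrist"); ww=cloud(wr)
for c in(w,ww):
    q=c.reshape(-1,3); q=q[np.isfinite(q[:,0])]
    a=(hx-q[:,:2])@np.array([.9416,-.337]); b=(q[:,:2]-hx)@np.array([.337,.9416])
    k=(abs(b)<.09)&(a>.02)&(a<.085)&(q[:,2]>.1)&(q[:,2]<.25); print(k.sum(), np.degrees(np.arctan(np.polyfit(a[k],q[k,2],1)[0])) if k.sum()>30 else None)
t=shot("top"); w=cloud(t)
for c in (w,):
    k=(np.hypot(c[...,0]-.581,c[...,1]+.196)<.04)&(c[...,2]>.038)&(c[...,2]<.055); print("cap",k.sum(),np.median(c[k],0))
E
```

```text
[0.56601575 0.14274355 0.22234635] [-11.71586333   4.28670909  14.72078075] 35.00008374452591 0.10167102933748373
angle 59.94830451732397
2054 60.08859224165606
10935 58.744114895552435
cap 67 [ 0.57996476 -0.191836    0.04871823]
```

View pics/s5.png

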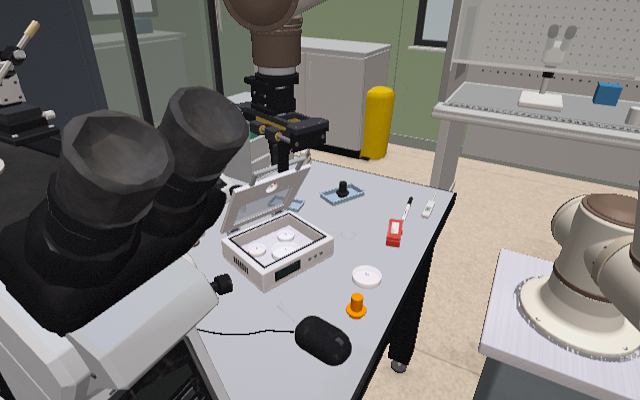

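The scene view shows the lid about 60° open and held at its handle near (300,170), with the cap upright in the blue tray at (343,190). The dish and slide box are undisturbed. The pose is steady, so I'm handing in.

```bash
python3 -c "
from station import robot
print(robot.job_done())"
```

```text
the job is handed in; nothing more can be done
None
```

The job is handed in, with no verdict returned: the cap stands upright in the larger blue tray, and the arm is still holding the lid by its handle, measured at about 60° open.

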